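# Clear the candle and nest the tumblers

## Task

Clear up after the party: first take the battery candle out of the white tumbler and stand it upright in the middle of the blue saucer, then nest both yellow tumblers, one after the other, fully home and upright in the white one, which stays standing on its cork coaster. Either yellow tumbler may go in first; set things down rather than dropping them, and leave everything else on the table where it is.

Things in the scene. Friction and masses are not known exactly. Their poses are not given: they have to be found in the camera images.
- white_tumbler: white plastic stacking tumbler, 90 high: tapered body (44 across at the foot, 58 at height 50), then a straight collar, 68 across (62 inside), from height 50 to the rim; floor 5 thick. One let down into another rests with its collar on the lower rim, 40 higher, with 2 play all round. Origin: centre of the underside, z up its axis. Starts on the cork coaster with the candle standing in it.
- yellow_tumbler_1: yellow plastic stacking tumbler, 90 high: tapered body (44 across at the foot, 58 at height 50), then a straight collar, 68 across (62 inside), from height 50 to the rim; floor 5 thick. One let down into another rests with its collar on the lower rim, 40 higher, with 2 play all round. Origin: centre of the underside, z up its axis. Starts empty, upright on the table.
- yellow_tumbler_2: yellow plastic tumbler, the same in every way as yellow_tumbler_1. Starts empty, upright on the table.
- candle: ivory battery candle, a plain cylinder 32 across and 140 high with a small orange flame piece (18 high) on top; stands loosely in the white tumbler, its foot on the tumbler's floor and its top about 55 above the rim. Origin: centre of its foot, z up along its axis
- saucer: blue ceramic saucer, 130 across and 16 high, with a flat middle 80 across that is 5 above the table. Origin: centre of the underside
- coaster: round cork coaster, 110 across and 6 thick, fixed to the table. Origin: centre of its underside
- dinner_plate: white dinner plate, 210 across and 19 high, with a berry tart on it (about 35 high in all). Origin: centre of the underside. To be left alone.
- cake_plate: white plate, 156 across, with a cake roll on it (53 high). Origin: centre of the underside. To be left alone.
- wine_glass: clear wine glass, 72 across, 160 high. Origin: centre of the underside. To be left alone.
- water_glass: green drinking glass, 66 across, 95 high. Origin: centre of the underside. To be left alone.
- takeaway_box_1: cream takeaway box with open flaps, 100 x 90, about 145 high. Origin: centre of the underside. To be left alone.
- takeaway_box_2: cream takeaway box with open flaps, 120 x 100, about 125 high. Origin: centre of the underside. To be left alone.
- table_spoon: steel spoon, 190 long, lying flat. To be left alone.

How it is judged:
By the outcome, as a careful person would: the job done as asked, in the order asked, and still so for the second after the job is handed in, with the robot touching nothing.
It also fails if it takes over 72 s, if anything falls off the work surface, if the arm or the gripper's body presses on something with over 40 N, if the wrist force passes 120 N, or if a joint passes its speed limit or range.

## Robot

A 6-joint arm with a two-finger parallel gripper is mounted at the origin on the work surface. World frame = base frame: x ahead of the robot, y to its left, z up, the work surface at z = 0. Lengths are in m, angles in rad, forces in N, time in s.
With the tool pointing down it reaches from about 0.375 to 0.9 m from the base axis. Payload 3.1 kg.
Tool frame: the origin (TCP) lies on the centre line of the jaws, within the pads' length; the fingertips stand 25 mm ahead of it and the grasp point (between the pads) lies 6 mm ahead of it (manip.tips_ahead is the distance from the TCP to the fingertips, in m); z points along the fingers, y is the direction in which the jaws open and shut (so a half turn about z gives the same grasp; the last joint's range is limited). The gripper opens to 85 mm and grips with 20 to 120 N. Pads are 22 mm wide; open, the fingers measure 114 mm over their backs; the gripper's body (76 mm by 85 mm) begins 54 mm behind the grasp point. The pads swing forward as they close: fully open they stand 13 mm farther back than shut.
Start: joints at [1.107, 0.527, 1.433, -0, 1.181, -0.178], TCP at [0.176, 0.6, 0.256] pointing down, gripper open.
Joint ranges: [-3.08, 3.08], [-0.75, 2.2], [0.22, 2.44], [-1.43, 4.57], [0, 2.65], [-2.85, 2.85]. Speed limits (rad/s): [2.79, 2.79, 3.14, 3.14, 3.14, 3.14].

## Interface

Orientations are given as a unit quaternion [x, y, z, w].
In Python, from station import manip gives the robot as it stands.
- The arm moves only by the tool play_rows, never from a script. Its argument "steps" is a list that holds one entry, the list of rows, each a list of 6 numbers: the shift along the tool's x, y, z in m, then the turn, a rotation vector about the tool's x, y, z in degrees. In form: [[[x, y, z, rx, ry, rz], ...]]. A call has 1 to 10 rows; each row shifts and turns the commanded pose from where the row before left it, along the tool's axes as they then stand; what a row does not reach is not made up. A row lasts 1/8 s, in which the tool goes at most 62.5 mm and 10.7 degrees, less where a joint would pass 70% of its speed; a pose out of reach is approached as far as the arm can. A call is refused whole if a number of a shift passes 0.0625 or a number of a turn 10.7, either way. A call with a gripper value outside its range is refused whole. "fingers" is the opening, from 0 (shut) to 1 (fully open), set as the call begins (left out, the last holds). The fingers move at their own pace and stop on an object; "squeeze" is the grip in N (left out, the last holds). Time passes only in rows, so rows that do not move let the fingers close. It gives the time, the measured TCP pose, the force and the opening at its end, in the units of the state.
- manip.sense(): the state, without advancing time (a new reading comes with each control period).
- manip.snapshot(name): name is "side" or "top"; returns a dict with "img" (480x640x3 uint8, red, green, blue), "K" (3x3 intrinsics, pixels), "world_from_camera" (4x4, takes a point from camera to world coordinates). Camera axes: x right, y down, z forward; pixel columns grow to the right and rows downward; lengths in m; the calibration is good to about 2 mm. A picture is of the moment at which its call begins. There is no depth.
- manip.sign_off(): hands the job in, once; it reports no verdict.
Trained networks look in a picture, given as the dict that the camera call returned (one of the last four; its "shot" number tells which), for a name from the list of things; names that differ only in an ending like _2 or _b are one class to them, and where a whole thing is asked for, a point or a joint stands for the part that bears it (a point fixed in the world has none). Each returns a list of dicts, best first, with "score" (0 to 1); they miss things now and then, are a little off and sometimes report something else, mostly with a low value. They report only what shows in the picture. A call takes as long as a camera call.
- manip.regions_of(label, picture): "pixels" (480x640 bool, what is visible of it) and "rect" ([left, top, right, bottom] in pixels, round what is visible of it).
- manip.pinpoint(label, picture): "point" ([column, row] in pixels: a listed point, or the origin of a listed thing).
The state is a dict: "t": time; "q": joint angles; "qd": joint speeds; "tau": joint torques, N m; "tcp_pos": TCP position; "tool_rot": TCP orientation; "force": force on the tool from outside, world axes, zero at the start; "ft_torque": the same for the moment, N m; "finger_gap": opening from 0.0 (shut) to 1.0 (fully open).
Only numpy, scipy, OpenCV 4.12 (cv2) and the standard library are available. Lean on these libraries where they do the work, as an engineer would, in place of code of your own. Each camera call takes 0.05 s, during which the arm holds its last target.

## Working session

There is one attempt and no reset: what is moved stays moved. The work goes in short steps, Python scripts to look and compute and a tool call to move; the robot and the scene stay as the last step left them, time stands still between calls to the robot, and variables do not carry over. Pictures are saved under pics/ and viewed, and the job is handed in when it is done.

Besides the shell and the picture viewer there is one more tool, called after "Call:" by a JSON object that holds its "method" and its "body", one argument or row to a line. play_rows: Moves the arm, as the interface text tells. Its arguments: {"type":"object","properties":{"steps":{"type":"array"},"fingers":{"type":"number"},"squeeze":{"type":"number"}},"required":["steps"]}

```bash
ls; mkdir -p pics; python3 - <<'E'
from station import manip
import cv2
s=manip.sense();print({k:s[k] for k in ('t','tcp_pos','tool_rot','finger_gap','force')}, manip.tips_ahead)
for n in ("side","top"):
    p=manip.snapshot(n);cv2.imwrite(f"pics/{n}0.png",p["img"][:,:,::-1]);print(n,p["K"],p["world_from_camera"].round(3))
    for l in ["white_tumbler","yellow_tumbler_1","candle","saucer","coaster","takeaway_box_1","wine_glass","water_glass","cake_plate","dinner_plate"]:
        print(l,[(r["score"],r["rect"]) for r in manip.regions_of(l,p)],[(r["score"],r["point"]) for r in manip.pinpoint(l,p)])
E
```

```text
pics
{'t': 0.0, 'tcp_pos': array([0.17587878, 0.59902628, 0.25533411]), 'tool_rot': array([ 1.42407932e-01,  9.89807440e-01, -1.05028361e-03, -3.31848628e-04]), 'finger_gap': 0.9979695047418371, 'force': array([-0.20385832,  0.32535943,  0.25572462])} 0.025
side [[528.34207896   0.         324.13593371]
 [  0.         528.34207896 247.13602716]
 [  0.           0.           1.        ]] [[ 0.978 -0.099  0.182  0.293]
 [-0.207 -0.512  0.833 -1.197]
 [ 0.011 -0.853 -0.522  0.822]
 [ 0.     0.     0.     1.   ]]
white_tumbler [(0.9, [254.7, 206.4, 276.4, 238.5])] [(0.67, [266.0, 235.8])]
yellow_tumbler_1 [(0.96, [343.5, 268.7, 367.4, 308.5]), (0.85, [268.7, 289.6, 300.1, 336.2]), (0.31, [252.5, 361.3, 329.3, 424.7])] [(0.88, [282.3, 328.8]), (0.87, [351.8, 307.2]), (0.64, [249.7, 202.3])]
candle [] []
saucer [(0.74, [304.7, 220.5, 349.4, 246.7])] [(0.8, [324.6, 236.2])]
coaster [(0.59, [249.3, 228.5, 281.9, 246.9])] [(0.67, [266.7, 236.3])]
takeaway_box_1 [(0.87, [381.9, 298.0, 453.8, 377.6]), (0.69, [322.3, 164.3, 358.0, 215.5])] [(0.82, [343.3, 210.4]), (0.73, [411.9, 359.2])]
wine_gl
[... 933 characters left out ...]
2.1])] [(0.77, [250.7, 299.8])]
saucer [(0.62, [239.6, 204.9, 286.1, 255.7])] [(0.67, [263.7, 230.9])]
coaster [(0.75, [231.8, 284.8, 274.6, 324.7]), (0.48, [237.1, 286.2, 256.0, 307.8])] [(0.8, [250.2, 303.4])]
takeaway_box_1 [(0.82, [450.6, 164.8, 512.9, 226.9]), (0.73, [156.0, 171.4, 214.6, 222.8])] [(0.86, [472.8, 201.9]), (0.79, [195.1, 205.7])]
wine_glass [(0.6, [314.0, 147.4, 342.9, 191.0])] [(0.85, [325.7, 176.2])]
water_glass [(0.94, [140.6, 299.6, 173.9, 332.5])] [(0.61, [164.1, 319.2]), (0.6, [248.1, 302.8])]
cake_plate [(0.62, [467.3, 274.6, 527.8, 333.6])] [(0.83, [499.1, 307.4])]
dinner_plate [(0.8, [282.5, 266.1, 364.2, 348.0])] [(0.92, [323.5, 305.9]), (0.52, [416.3, 299.7])]
```

View pics/side0.png

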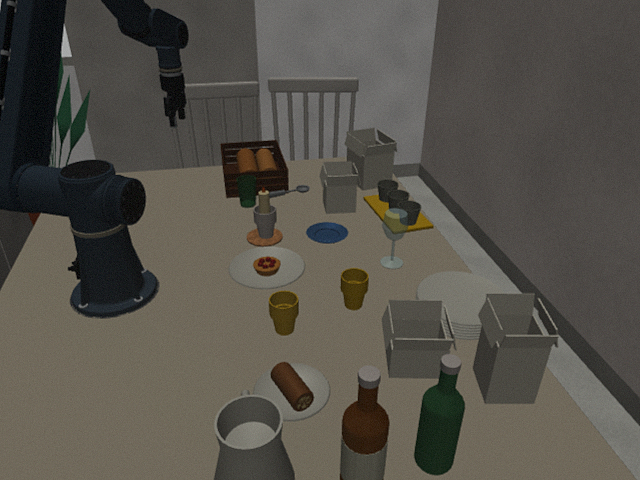

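View pics/top0.png

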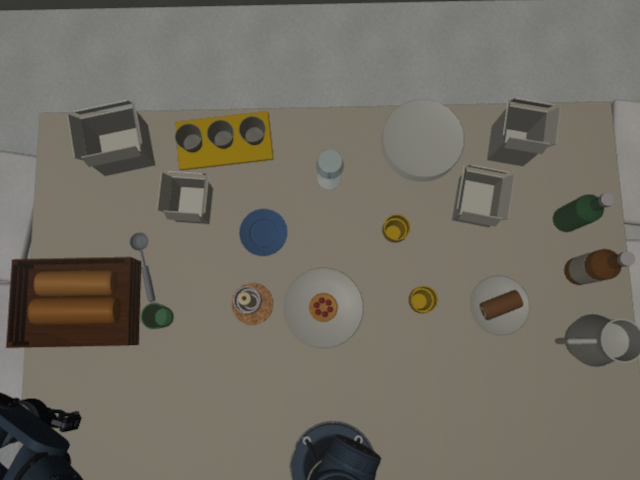

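The side view shows the candle in the white tumbler at (264,205), the saucer at (327,232) and the yellow tumblers at (354,288) and (284,312). In the top view they're at (246,300), (263,232), (396,229) and (423,299). Next I'll fit positions by projecting the models.

```bash
cat > h.py <<'E'
from station import manip
import numpy as np, cv2
from scipy.optimize import least_squares
def proj(p,X):
    M=np.linalg.inv(p["world_from_camera"]);X=np.asarray(X,float).reshape(-1,3)
    c=X@M[:3,:3].T+M[:3,3];u=c@p["K"].T;return u[:,:2]/u[:,2:]
def ray(p,uv,z):
    T=p["world_from_camera"];d=T[:3,:3]@np.linalg.inv(p["K"])@np.array([uv[0],uv[1],1.]);return T[:3,3]+d*(z-T[2,3])/d[2]
TUM=[(0,.022),(.05,.029),(.05,.034),(.09,.034)]
SAU=[(0,.04),(.016,.065)]
CAN=[(0,.016),(.14,.016)]
COA=[(0,.055),(.006,.055)]
a=np.linspace(0,2*np.pi,48,endpoint=False)
def pts(prof,x,y,z):
    return np.concatenate([np.c_[x+r*np.cos(a),y+r*np.sin(a),0*a+z+h] for h,r in prof])
def rect(p,prof,x,y,z):
    u=proj(p,pts(prof,x,y,z));return np.r_[u.min(0),u.max(0)]
def maskrect(m):
    m=m.astype(np.uint8);n,l,st,_=cv2.connectedComponentsWithStats(m);i=1+st[1:,4].argmax();x,y,w,h,_=st[i];return np.array([x-.5,y-.5,x+w-.5,y+h-.5])
def fit(prof,obs,z,x0):
    # obs: list of (pic,rect, weights)
    f=lambda v:np.concatenate([(rect(p,prof,v[0],v[1],z)-r)*np.array(w) for p,r,w in obs])
    s=least_squares(f,x0);return s.x,f(s.x).round(1)
def crop(p,c,w,h,k,name):
    x,y=int(c[0]-w/2),int(c[1]-h/2);x=max(x,0);y=max(y,0)
    im=p["img"][y:y+h,x:x+w,::-1];cv2.imwrite(name,cv2.resize(im,None,fx=k,fy=k,interpolation=cv2.INTER_CUBIC));return x,y
E
python3 - <<'E'
from h import *
P={n:manip.snapshot(n) for n in("top","side")}
def mask(p,kind):
    hsv=cv2.cvtColor(p["img"],cv2.COLOR_RGB2HSV).astype(int)
    H,S,V=hsv[...,0],hsv[...,1],hsv[...,2]
    if kind=='y': return (H>15)&(H<32)&(S>150)&(V>50)
    if kind=='b': return (H>95)&(H<125)&(S>110)&(V>50)
def box(m,c,r):
    o=np.zeros_like(m);o[c[1]-r:c[1]+r,c[0]-r:c[0]+r]=m[c[1]-r:c[1]+r,c[0]-r:c[0]+r];return maskrect(o)
for nm,k,prof,ct,cs in [("yA",'y',TUM,(396,229),(354,288)),("yB",'y',TUM,(423,299),(284,312)),("sau",'b',SAU,(263,232),(327,232))]:
    rt=box(mask(P["top"],k),ct,32);rs=box(mask(P["side"],k),cs,32)
    x0=ray(P["top"],ct,.05)[:2]
    print(nm,rt,rs)
    for o in ([(P["top"],rt,[1]*4)],[(P["side"],rs,[1]*4)],[(P["top"],rt,[1]*4),(P["side"],rs,[1]*4)]): print(*fit(prof,o,0,x0))
# networks
for l,prof,z in [("yellow_tumbler_1",TUM,0),("saucer",SAU,0),("coaster",COA,0),("white_tumbler",TUM,.006)]:
    for n in P:
        for r in manip.regions_of(l,P[n])[:2]:
            print(l,n,np.round(r["score"],2),r["rect"])
            c=[(r["rect"][0]+r["rect"][2])/2,(r["rect"][1]+r["rect"][3])/2]
            print(*fit(prof,[(P[n],np.array(r["rect"]),[1]*4)],z,ray(P[n],c,.03)[:2]))
        for r in manip.pinpoint(l,P[n])[:2]: print('  pt',l,n,r["score"],r["point"],ray(P[n],r["point"],z).round(4))
crop(P["top"],(250,300),80,60,10,"pics/tc.png");crop(P["side"],(264,210),80,80,7,"pics/sc.png")
E
```

```text
yA [382.5 214.5 409.5 241.5] [340.5 267.5 367.5 309.5]
[ 0.59127439 -0.17643594] [-0.7 -0.9  0.7  0.9]
[ 0.59385456 -0.17022825] [-0.6 -0.2  0.6  0.2]
[ 0.59213544 -0.17482542] [-1.4 -1.2  0.1  0.6 -0.9  0.8  0.5  1.4]
yB [408.5 285.5 437.5 312.5] [268.5 290.5 297.5 334.5]
[ 0.40808752 -0.23694055] [-0.4 -0.5  0.4  0.5]
[ 0.40937588 -0.23119149] [-0.5 -0.7  0.5  0.6]
[ 0.40861839 -0.23515715] [-1.1 -0.7 -0.4  0.3 -0.7  0.3  0.5  1.7]
sau [239.5 209.5 286.5 255.5] [306.5 222.5 347.5 242.5]
[0.59656429 0.17028331] [-0.9 -1.   0.9  1. ]
[0.60162764 0.17547083] [-0.7 -0.8  0.7  0.6]
[0.59842349 0.17090169] [-1.1 -1.7  0.6  0.3 -1.5  0.   0.   1.5]
yellow_tumbler_1 top 0.97 [404.6, 283.5, 435.4, 313.8]
[ 0.40912203 -0.22945821] [ 0.6  1.1 -0.6 -1.1]
yellow_tumbler_1 top 0.7 [380.6, 212.8, 410.0, 241.6]
[ 0.59339938 -0.17476343] [ 0.5 -0.  -0.5  0. ]
  pt yellow_tumbler_1 top 0.88 [417.3, 302.5] [ 0.4036 -0.2345  0.    ]
  pt yellow_tumbler_1 top 0.68 [392.1, 232.1] [ 0.5933 -0.1757  0.    ]
yellow_tumbler_1 side 0.83 [269.1, 290.0, 299.7, 335.1]
[ 0.41245788 -0.23223282] [ 0.3 -0.1 -0.3  
[... 612 characters left out ...]
  ]
coaster top 0.95 [229.9, 285.2, 273.5, 325.4]
[0.40456157 0.20186751] [ 0.8 -1.  -0.8  1. ]
  pt coaster top 0.75 [252.0, 304.9] [0.4055 0.2015 0.    ]
coaster side 0.73 [248.2, 229.5, 283.8, 245.8]
[0.4167058  0.20072706] [-0.3 -1.9  0.3  1.7]
  pt coaster side 0.75 [264.3, 237.1] [0.412  0.2078 0.    ]
  pt coaster side 0.16 [282.6, 191.6] [0.5127 0.5175 0.    ]
white_tumbler top 0.59 [231.0, 284.1, 261.6, 316.8]
[0.41253189 0.20697991] [ 0.8  2.3 -0.8 -2.3]
  pt white_tumbler top 0.78 [248.5, 303.8] [0.4083 0.21   0.006 ]
white_tumbler side 0.87 [255.7, 207.4, 279.5, 240.6]
[0.4237796  0.19039483] [ 0.1 -1.1 -0.1  1. ]
  pt white_tumbler side 0.61 [265.5, 233.2] [0.4174 0.2205 0.006 ]
```

```bash
python3 -c "
import cv2,numpy as np
a=cv2.imread('pics/tc.png');b=cv2.imread('pics/sc.png');print(a.shape,b.shape)
b=cv2.resize(b,(400,400));a=cv2.resize(a,(400,300));c=np.zeros((400,800,3),np.uint8);c[:300,:400]=a;c[:,400:]=b;cv2.imwrite('pics/cc.png',np.clip(c.astype(float)*1.5,0,255).astype(np.uint8))"
```

```text
(600, 800, 3) (560, 560, 3)
```

View pics/cc.png

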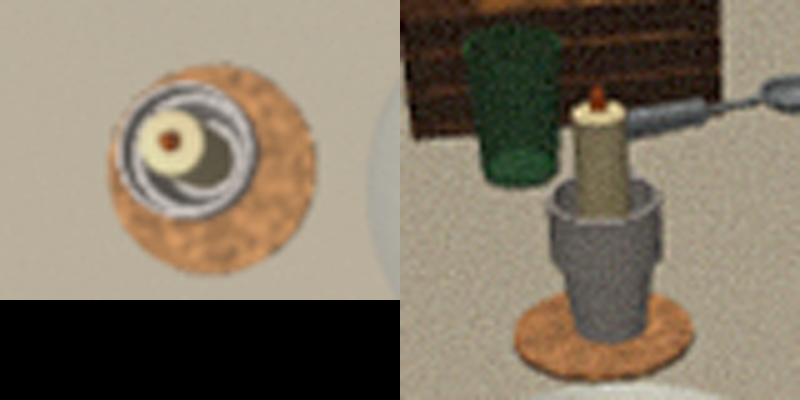

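```bash
python3 - <<'E'
from h import *
P={n:manip.snapshot(n) for n in("top","side")}
t=P["top"];s=P["side"]
T=lambda u,v:((u+.5)/5-.5+210,(v+.5)/5-.5+270)
S=lambda u,v:((u-400+.5)/5-.5+224,(v+.5)/5-.5+170)
print('rim',ray(t,T(187,149),.096),ray(s,S(605,200),.096))
print('candle top',ray(t,T(170,142),.151),ray(s,S(599,115),.151))
print('coaster',ray(t,T(212,169),.006),ray(s,S(604,335),.006))
# coaster & white silhouettes edge overlays
im=P["top"]["img"].copy();
def ov(p,rings,c,w,h,k,name,g=1.5):
    x,y=int(c[0]-w/2),int(c[1]-h/2)
    im=cv2.resize(np.clip(p["img"][y:y+h,x:x+w,::-1]*g,0,255).astype(np.uint8),None,fx=k,fy=k,interpolation=cv2.INTER_CUBIC)
    for X,Y,Z,R,col in rings:
        u=proj(p,np.c_[X+R*np.cos(a),Y+R*np.sin(a),0*a+Z]);u=((u-[x,y])+.5)*k-.5
        cv2.polylines(im,[np.round(u).astype(int)],True,col,1)
    return im
def show(o):
    return np.hstack([ov(t,o,proj(t,[o[0][:3]])[0],66,66,6,''),ov(s,o,proj(s,[o[0][:3]])[0],66,66,6,'')])
R=[(.411,.206,.096,.034,(0,0,255)),(.411,.206,.006,.022,(0,0,255)),(.411,.206,.056,.034,(0,0,255)),(.404,.199,.006,.055,(0,255,0)),(.415,.212,.151,.016,(255,0,0))]
cv2.imwrite('pics/o1.png',show(R))
def tum(x,y):return [(x,y,.09,.034,(0,0,255)),(x,y,0,.022,(0,0,255)),(x,y,.05,.034,(0,0,255))]
cv2.imwrite('pics/o2.png',show(tum(.593,-.174)))
cv2.imwrite('pics/o3.png',show(tum(.4095,-.233)))
cv2.imwrite('pics/o4.png',show([(.600,.171,.016,.065,(0,0,255)),(.600,.171,.005,.04,(0,0,255))]))
b=[cv2.resize(cv2.imread(f'pics/o{i}.png'),(400,200),interpolation=cv2.INTER_AREA) for i in (1,2,3,4)]
E
```

```text
rim [0.41418875 0.20330567 0.096     ] [0.41712672 0.20446901 0.096     ]
candle top [0.41421057 0.20489087 0.151     ] [0.41644929 0.20607228 0.151     ]
coaster [0.4091266  0.20084488 0.006     ] [0.41172699 0.20044677 0.006     ]
```

View pics/o1.png

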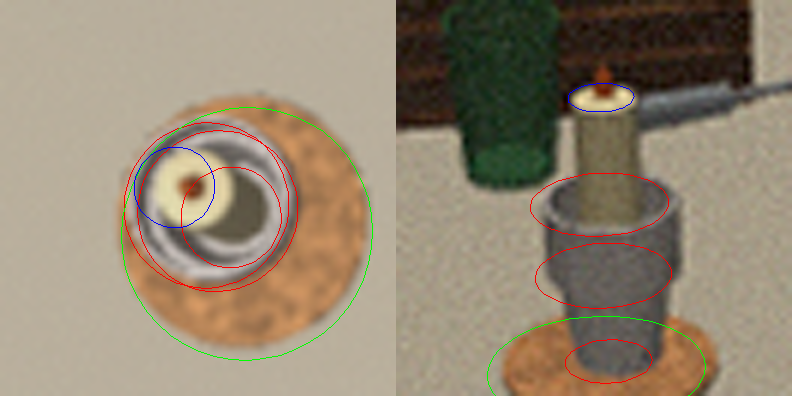

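View pics/o2.png

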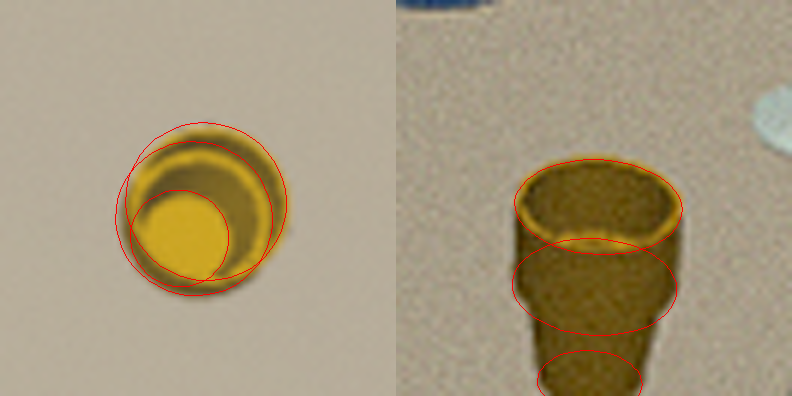

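View pics/o3.png

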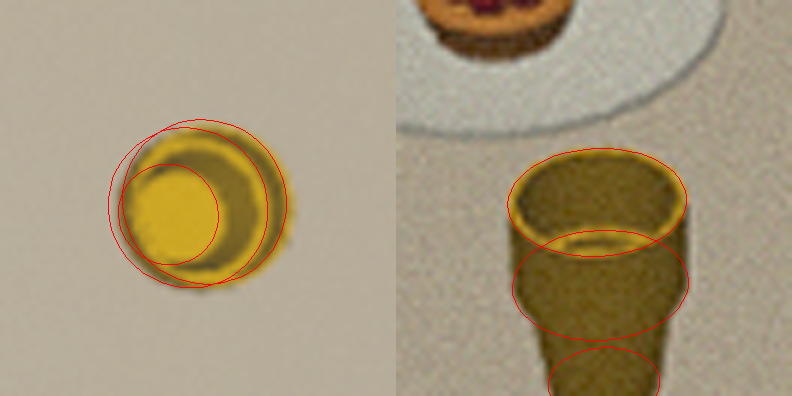

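View pics/o4.png

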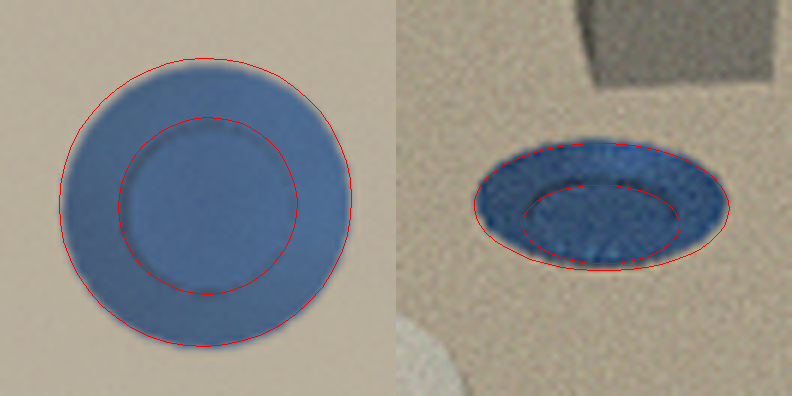

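The overlays fit to about 2–3 mm, with the two cameras disagreeing by roughly that much. I'll use the average:

| Thing | x (m) | y (m) |
|---|---|---|
| Candle | 0.415 | 0.205 |
| White tumbler | 0.416 | 0.204 |
| Saucer | 0.599 | 0.171 |
| Yellow A | 0.5925 | −0.175 |
| Yellow B | 0.4095 | −0.235 |

First I'll square the tool to the world axes and move over the candle.

Call:
{"method": "play_rows", "body": {
  "steps": [
    [[0, 0, 0, 0, 0, -8.2], [0, 0, 0, 0, 0, -8.2], [-0.03, -0.049, 0, 0, 0, 0], [-0.03, -0.049, 0, 0, 0, 0], [-0.03, -0.049, 0, 0, 0, 0], [-0.03, -0.049, 0, 0, 0, 0], [-0.03, -0.049, 0, 0, 0, 0], [-0.03, -0.049, 0, 0, 0, 0], [-0.03, -0.049, 0, 0, 0, 0], [-0.029, -0.049, 0, 0, 0, 0]]
  ],
  "fingers": 1.0,
  "squeeze": 30
}}

```text
t: 4.35
tcp_pos: [0.4165, 0.2061, 0.2567]
tool_rot: [-0.0, 1.0, 0.0, 0.001]
force: [0.8, -0.2, -0.5]
finger_gap: 1.004
```

Call:
{"method": "play_rows", "body": {
  "steps": [
    [[0, 0, 0, 0, 0, 0], [0, 0, 0, 0, 0, 0]]
  ]
}}

```text
t: 4.6
tcp_pos: [0.4151, 0.2077, 0.2563]
tool_rot: [0.0, 1.0, 0.0, -0.0]
force: [0.5, 0.3, 0.9]
finger_gap: 0.999
```

```bash
cat >> h.py <<'E'
from scipy.spatial.transform import Rotation as Rn
def go(target=None,yaw=True):
    s=manip.sense();R=Rn.from_quat(s["tool_rot"]);print('t',round(s["t"],2),'tcp',s["tcp_pos"].round(4),'gap',round(s["finger_gap"],3),'F',s["force"].round(1))
    D=Rn.from_matrix(np.diag([-1.,1,-1]));print('rotvec needed (tool,deg)',(R.inv()*D).as_rotvec(degrees=True).round(2))
    if target is not None: print('shift tool',(R.inv().apply(np.array(target)-s["tcp_pos"])).round(4))
def look(c3,k=6,w=66,name='x',rings=[]):
    out=[];P=[]
    for n in("top","side"):
        p=manip.snapshot(n);P.append(p);c=proj(p,[c3])[0];x,y=int(c[0]-w/2),int(c[1]-w/2);x=max(x,0);y=max(y,0)
        im=cv2.resize(np.clip(p["img"][y:y+w,x:x+w,::-1]*1.5,0,255).astype(np.uint8),None,fx=k,fy=k,interpolation=cv2.INTER_CUBIC)
        for X,Y,Z,R,col in rings:
            u=proj(p,np.c_[X+R*np.cos(a),Y+R*np.sin(a),0*a+Z]);u=((u-[x,y])+.5)*k-.5
            cv2.polylines(im,[np.round(u).astype(int)],True,col,1)
        out.append(im);print(n,'crop origin',x,y,'scale',k)
    cv2.imwrite(f'pics/{name}.png',np.hstack(out));return P
E
python3 - <<'E'
from h import *
go((.415,.205,.132)); look((.415,.205,.15),name='a1',w=66)
E
```

```text
t 4.6 tcp [0.4151 0.2077 0.2563] gap 0.999 F [0.5 0.3 0.9]
rotvec needed (tool,deg) [ 0.02 -0.03 -0.04]
shift tool [ 0.     -0.0028  0.1243]
top crop origin 210 264 scale 6
side crop origin 229 160 scale 6
```

View pics/a1.png

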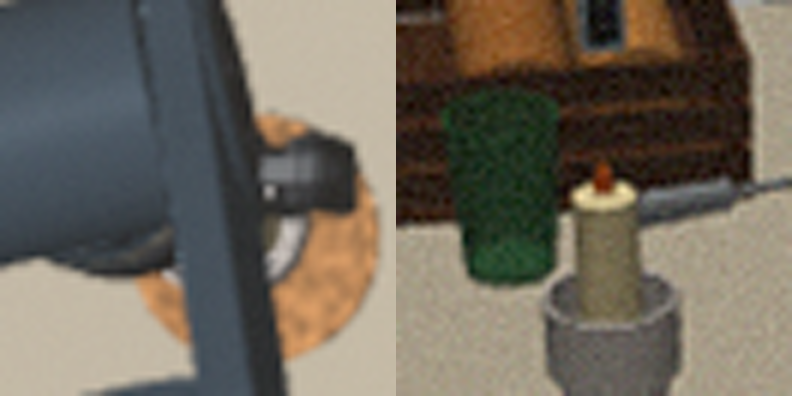

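The side view shows the candle upright at (600,195) in the crop with the jaws above it. Going down.

Call:
{"method": "play_rows", "body": {
  "steps": [
    [[0, -0.002, 0.03, 0, 0, 0], [0, 0, 0.035, 0, 0, 0], [0, 0, 0.035, 0, 0, 0], [0, 0, 0.025, 0, 0, 0], [0, 0, 0, 0, 0, 0], [0, 0, 0, 0, 0, 0]]
  ]
}}

```text
t: 5.45
tcp_pos: [0.4154, 0.2067, 0.132]
tool_rot: [-0.001, 1.0, 0.0, 0.001]
force: [0.2, -0.5, -0.5]
finger_gap: 1.0
```

```bash
python3 - <<'E'
from h import *
go((.415,.205,.132)); look((.415,.205,.15),name='a2',w=80,k=5)
E
```

```text
t 5.45 tcp [0.4154 0.2067 0.132 ] gap 1.0 F [ 0.2 -0.5 -0.5]
rotvec needed (tool,deg) [0.02 0.06 0.12]
shift tool [ 0.0004 -0.0017 -0.    ]
top crop origin 203 257 scale 5
side crop origin 222 153 scale 5
```

View pics/a2.png

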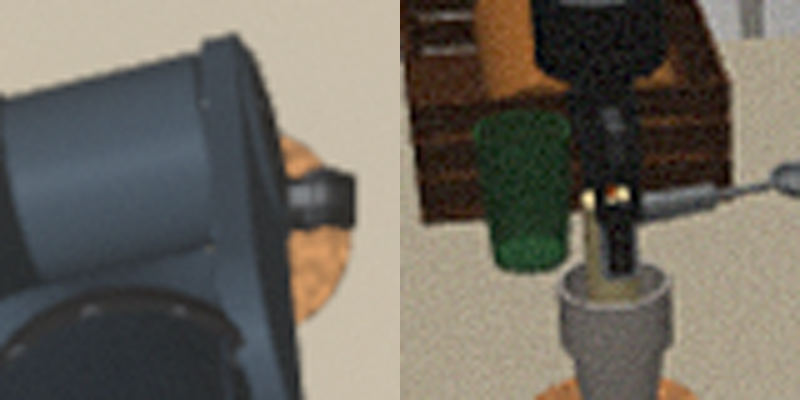

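```bash
python3 - <<'E'
from h import *
p=manip.snapshot("side")
for q in [(.4154,.2055,.12),(.4154,.2055,.151),(.4154,.2067-.0525,.12),(.4154,.2067-.0525,.14)]: print(q,(proj(p,[q])[0]-[222,153])*5+[402,2])
E
```

```text
(0.4154, 0.2055, 0.12) [609.92017894 248.23287456]
(0.4154, 0.2055, 0.151) [607.3124337  200.56265248]
(0.4154, 0.1542, 0.12) [619.90318953 287.73846437]
(0.4154, 0.1542, 0.14) [618.24863419 256.50092069]
```

The projected candle (610) and finger (620) columns match the picture, so x is good. Closing.

Call:
{"method": "play_rows", "body": {
  "steps": [
    [[0, -0.001, 0, 0, 0, 0], [0, 0, 0, 0, 0, 0], [0, 0, 0, 0, 0, 0], [0, 0, 0, 0, 0, 0], [0, 0, 0, 0, 0, 0], [0, 0, 0, 0, 0, 0], [0, 0, 0, 0, 0, 0], [0, 0, 0, 0, 0, 0]]
  ],
  "fingers": 0,
  "squeeze": 35
}}

```text
t: 6.6
tcp_pos: [0.4156, 0.2048, 0.1316]
tool_rot: [-0.0, 1.0, 0.0, 0.0]
force: [-0.3, 0.4, 5.6]
finger_gap: 0.365
```

Call:
{"method": "play_rows", "body": {
  "steps": [
    [[0, 0, -0.005, 0, 0, 0], [0, 0, -0.01, 0, 0, 0], [0, 0, -0.02, 0, 0, 0], [0, 0, -0.02, 0, 0, 0], [0, 0, -0.025, 0, 0, 0], [0, 0, -0.025, 0, 0, 0], [0, 0, -0.02, 0, 0, 0], [0, 0, 0, 0, 0, 0], [0, 0, 0, 0, 0, 0]]
  ]
}}

```text
t: 7.72
tcp_pos: [0.4147, 0.2046, 0.2558]
tool_rot: [-0.0, 1.0, -0.0, -0.001]
force: [-0.4, 0.2, -0.5]
finger_gap: 0.366
```

```bash
python3 - <<'E'
from h import *
go((.599,.171,.257)); look((.415,.205,.2),name='a3',w=80,k=5)
E
```

```text
t 7.72 tcp [0.4147 0.2046 0.2558] gap 0.366 F [-0.4  0.2 -0.5]
rotvec needed (tool,deg) [-0.02 -0.07  0.03]
shift tool [-0.1843 -0.0336 -0.0014]
top crop origin 200 256 scale 5
side crop origin 222 137 scale 5
```

View pics/a3.png

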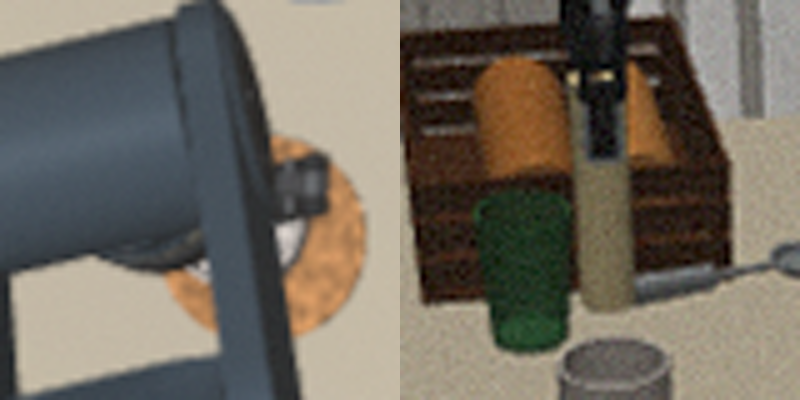

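The candle is out and hangs upright: in the side crop it runs from (600,75) to (608,308), clear of the rim at (615,360). Moving it over the saucer.

Call:
{"method": "play_rows", "body": {
  "steps": [
    [[-0.016, -0.003, 0, 0, 0, 0], [-0.028, -0.005, 0, 0, 0, 0], [-0.032, -0.006, 0, 0, 0, 0], [-0.032, -0.006, 0, 0, 0, 0], [-0.032, -0.006, 0, 0, 0, 0], [-0.028, -0.005, 0, 0, 0, 0], [-0.016, -0.003, 0, 0, 0, 0], [0, 0, 0, 0, 0, 0], [0, 0, 0, 0, 0, 0]]
  ]
}}

```text
t: 8.95
tcp_pos: [0.5988, 0.1707, 0.2555]
tool_rot: [-0.0, 1.0, -0.0, -0.001]
force: [-0.0, -0.4, -0.6]
finger_gap: 0.363
```

```bash
python3 - <<'E'
from h import *
go((.599,.171,.1255)); P=look((.599,.171,.1),name='a4',w=80,k=5,rings=[(.599,.171,.016,.065,(0,0,255)),(.599,.171,.005,.04,(0,255,0)),(.599,.171,.131,.016,(0,0,255))])
E
```

```text
t 8.95 tcp [0.5988 0.1707 0.2555] gap 0.363 F [-0.  -0.4 -0.6]
rotvec needed (tool,deg) [-0.   -0.12  0.01]
shift tool [-0.0005  0.0003  0.13  ]
top crop origin 219 185 scale 5
side crop origin 286 168 scale 5
```

View pics/a4.png

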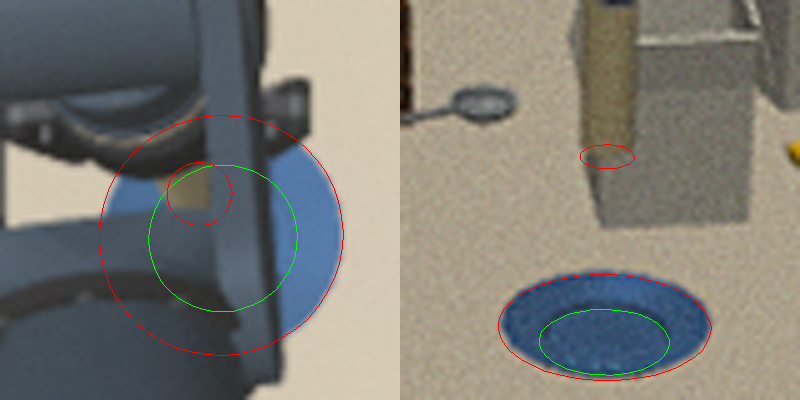

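The candle's foot lines up with the middle of the saucer, though it hangs slightly higher than I predicted. I'll descend and finish on force.

Call:
{"method": "play_rows", "body": {
  "steps": [
    [[0, 0, 0.02, 0, 0, 0], [0, 0, 0.03, 0, 0, 0], [0, 0, 0.03, 0, 0, 0], [0, 0, 0.025, 0, 0, 0], [0, 0, 0.015, 0, 0, 0], [0, 0, 0, 0, 0, 0], [0, 0, 0, 0, 0, 0]]
  ]
}}

```text
t: 9.93
tcp_pos: [0.6001, 0.171, 0.1374]
tool_rot: [-0.0, 1.0, 0.0, 0.001]
force: [0.3, -0.2, -1.1]
finger_gap: 0.367
```

```bash
python3 - <<'E'
from h import *
go((.599,.171,.1255)); P=look((.599,.171,.05),name='a5',w=80,k=5,rings=[(.599,.171,.016,.065,(0,0,255)),(.599,.171,.005,.016,(0,255,0)),(.599,.171,.015,.016,(0,0,255))])
E
```

```text
t 9.93 tcp [0.6001 0.171  0.1374] gap 0.367 F [ 0.3 -0.2 -1.1]
rotvec needed (tool,deg) [0.01 0.12 0.04]
shift tool [0.0011 0.     0.0119]
top crop origin 221 189 scale 5
side crop origin 286 182 scale 5
```

View pics/a5.png

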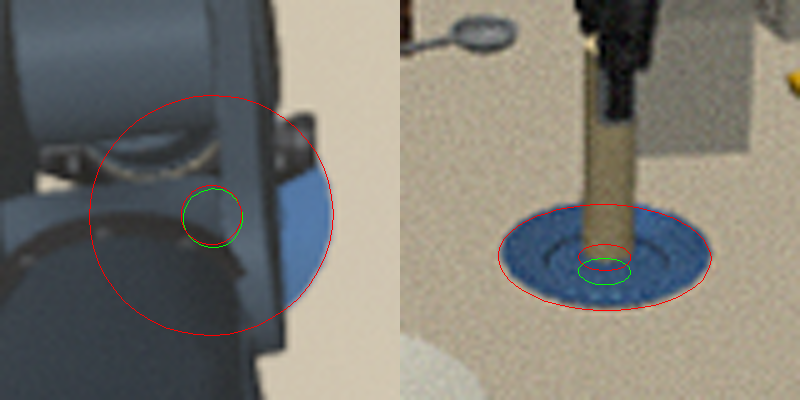

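The foot is centred about 12 mm above the saucer floor. Easing down.

Call:
{"method": "play_rows", "body": {
  "steps": [
    [[0, 0, 0.005, 0, 0, 0], [0, 0, 0.004, 0, 0, 0], [0, 0, 0.002, 0, 0, 0], [0, 0, 0, 0, 0, 0]]
  ]
}}

```text
t: 10.52
tcp_pos: [0.5993, 0.1708, 0.1256]
tool_rot: [-0.0, 1.0, -0.0, -0.0]
force: [-1.1, 0.5, 2.6]
finger_gap: 0.366
```

Call:
{"method": "play_rows", "body": {
  "steps": [
    [[0, 0, 0.001, 0, 0, 0], [0, 0, 0, 0, 0, 0]]
  ]
}}

```text
t: 10.78
tcp_pos: [0.5995, 0.1709, 0.1256]
tool_rot: [-0.0, 1.0, -0.0, 0.0]
force: [-2.6, 0.4, 7.3]
finger_gap: 0.363
```

Call:
{"method": "play_rows", "body": {
  "steps": [
    [[0, 0, 0.001, 0, 0, 0], [0, 0, 0, 0, 0, 0]]
  ]
}}

```text
t: 11.02
tcp_pos: [0.5997, 0.1709, 0.1256]
tool_rot: [-0.0, 1.0, -0.0, 0.001]
force: [-2.4, -1.2, 12.2]
finger_gap: 0.366
```

Contact. I'll relieve the force a little, release and rise.

Call:
{"method": "play_rows", "body": {
  "steps": [
    [[0, 0, -0.002, 0, 0, 0], [0, 0, 0, 0, 0, 0]]
  ]
}}

```text
t: 11.28
tcp_pos: [0.5997, 0.1709, 0.1256]
tool_rot: [-0.0, 1.0, 0.0, 0.001]
force: [0.1, 0.3, 4.8]
finger_gap: 0.367
```

Call:
{"method": "play_rows", "body": {
  "steps": [
    [[0, 0, 0, 0, 0, 0], [0, 0, 0, 0, 0, 0], [0, 0, 0, 0, 0, 0], [0, 0, 0, 0, 0, 0], [0, 0, 0, 0, 0, 0], [0, 0, 0, 0, 0, 0]]
  ],
  "fingers": 1.0
}}

```text
t: 12.02
tcp_pos: [0.5994, 0.1708, 0.1253]
tool_rot: [-0.0, 1.0, -0.0, 0.0]
force: [-0.3, 0.5, -0.7]
finger_gap: 1.003
```

Call:
{"method": "play_rows", "body": {
  "steps": [
    [[0, 0, -0.01, 0, 0, 0], [0, 0, -0.03, 0, 0, 0], [0, 0, -0.045, 0, 0, 0], [0, 0, -0.045, 0, 0, 0], [0, -0.03, 0, 0, 0, 0], [0, -0.055, 0, 0, 0, 0], [0, -0.06, 0, 0, 0, 0], [0, -0.06, 0, 0, 0, 0], [0, -0.06, 0, 0, 0, 0], [0, -0.055, 0, 0, 0, 0]]
  ]
}}

```text
t: 13.28
tcp_pos: [0.5994, -0.1514, 0.2563]
tool_rot: [0.0, 1.0, -0.0, 0.001]
force: [0.1, -0.7, 0.2]
finger_gap: 0.999
```

Call:
{"method": "play_rows", "body": {
  "steps": [
    [[0.002, -0.025, 0, 0, 0, 0], [0.002, 0, 0, 0, 0, 0], [0.002, 0, 0, 0, 0, 0]]
  ]
}}

```text
t: 13.65
tcp_pos: [0.5932, -0.1731, 0.2556]
tool_rot: [-0.0, 1.0, 0.0, -0.0]
force: [-0.6, -0.3, -1.0]
finger_gap: 1.003
```

```bash
python3 - <<'E'
from h import *
go((.5925,-.175,.08)); P=look((.599,.171,.07),name='a6',w=80,k=5,rings=[(.599,.171,.016,.065,(0,0,255)),(.599,.171,.005,.016,(0,255,0)),(.599,.171,.145,.016,(0,0,255))])
P=look((.5925,-.175,.07),name='a7',w=80,k=5)
E
```

```text
t 13.65 tcp [ 0.5932 -0.1731  0.2556] gap 1.003 F [-0.6 -0.3 -1. ]
rotvec needed (tool,deg) [ 0.04 -0.01  0.05]
shift tool [ 0.0006 -0.002   0.1756]
top crop origin 220 187 scale 5
side crop origin 286 177 scale 5
top crop origin 355 187 scale 5
side crop origin 313 242 scale 5
```

View pics/a6.png

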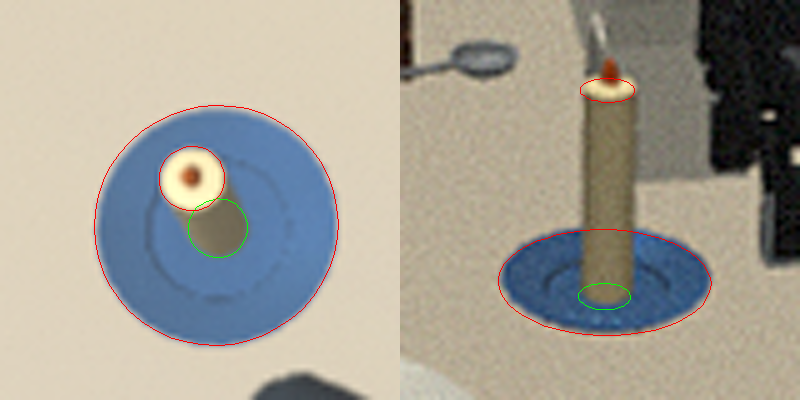

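View pics/a7.png

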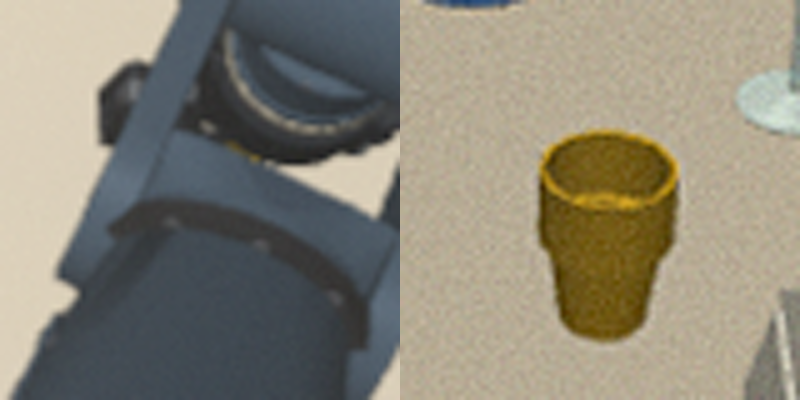

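The candle stands upright in the middle of the saucer; both overlays coincide with it. Yellow A sits below the jaws, undisturbed. Descending.

Call:
{"method": "play_rows", "body": {
  "steps": [
    [[0.0005, -0.0025, 0.03, 0, 0, 0], [0, 0, 0.045, 0, 0, 0], [0, 0, 0.045, 0, 0, 0], [0, 0, 0.035, 0, 0, 0], [0, 0, 0.018, 0, 0, 0], [0, 0, 0, 0, 0, 0], [0, 0, 0, 0, 0, 0]]
  ]
}}

```text
t: 14.72
tcp_pos: [0.5941, -0.1769, 0.0837]
tool_rot: [-0.0, 1.0, -0.001, 0.001]
force: [0.2, -0.4, 0.5]
finger_gap: 0.997
```

```bash
python3 - <<'E'
from h import *
go((.5925,-.1755,.08)); 
P=look((.5925,-.175,.07),name='a8',w=80,k=5,rings=[(.5925,-.1755,.09,.034,(0,0,255)),(.5925,-.1755,0,.022,(0,0,255))])
E
```

```text
t 14.72 tcp [ 0.5941 -0.1769  0.0837] gap 0.997 F [ 0.2 -0.4  0.5]
rotvec needed (tool,deg) [-0.07  0.14  0.05]
shift tool [0.0016 0.0015 0.0037]
top crop origin 355 187 scale 5
side crop origin 313 242 scale 5
```

View pics/a8.png

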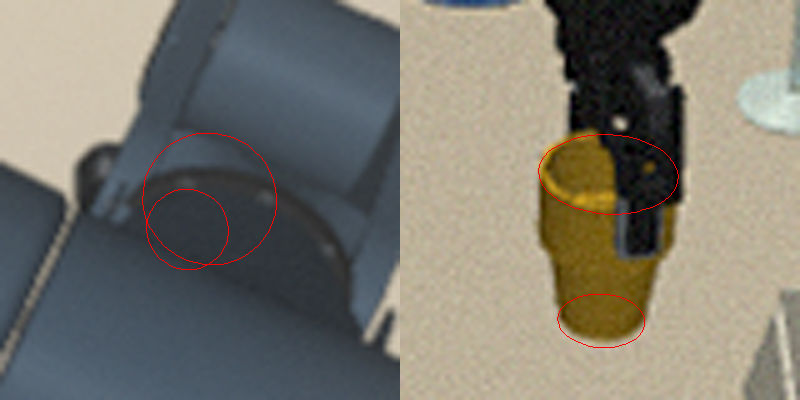

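```bash
python3 - <<'E'
from h import *
p=manip.snapshot("side")
for q in [(.5935,-.1765-.0525,.06),(.5935,-.1765-.05,.08),(.5925,-.175,.09)]: print(q,(proj(p,[q])[0]-[313,242])*5+[402,2])
E
```

```text
(0.5935, -0.22899999999999998, 0.06) [636.08976172 287.43008273]
(0.5935, -0.22649999999999998, 0.08) [636.64029485 250.43417066]
(0.5925, -0.175, 0.09) [607.77563171 172.55794597]
```

The finger column agrees with the projection (638 against 636). The open tips stand higher, so I'll go 7 mm lower and close.

Call:
{"method": "play_rows", "body": {
  "steps": [
    [[0.001, 0.001, 0.004, 0, 0, 0], [0, 0, 0.003, 0, 0, 0], [0, 0, 0, 0, 0, 0]]
  ]
}}

```text
t: 15.25
tcp_pos: [0.5917, -0.1756, 0.075]
tool_rot: [-0.0, 1.0, 0.0, -0.0]
force: [0.7, 0.5, 0.6]
finger_gap: 1.001
```

Call:
{"method": "play_rows", "body": {
  "steps": [
    [[0, 0, 0, 0, 0, 0], [0, 0, 0, 0, 0, 0], [0, 0, 0, 0, 0, 0], [0, 0, 0, 0, 0, 0], [0, 0, 0, 0, 0, 0]]
  ],
  "fingers": 0,
  "squeeze": 30
}}

```text
t: 15.88
tcp_pos: [0.5921, -0.1756, 0.0756]
tool_rot: [-0.0, 1.0, -0.0, 0.0]
force: [-0.8, 1.4, 4.2]
finger_gap: 0.798
```

Call:
{"method": "play_rows", "body": {
  "steps": [
    [[0, 0, -0.005, 0, 0, 0], [0, 0, -0.015, 0, 0, 0], [0, 0, -0.03, 0, 0, 0], [0, 0, -0.04, 0, 0, 0], [0, 0, -0.04, 0, 0, 0], [0, 0, -0.02, 0, 0, 0], [0, 0, 0, 0, 0, 0], [0, 0, 0, 0, 0, 0]]
  ]
}}

```text
t: 16.88
tcp_pos: [0.5913, -0.1754, 0.2246]
tool_rot: [-0.0, 1.0, 0.0, -0.001]
force: [-0.1, -0.3, -1.1]
finger_gap: 0.8
```

```bash
python3 - <<'E'
from h import *
go((.4157,.204,.225)); 
P=look((.5925,-.175,.17),name='a9',w=80,k=5,rings=[(.592,-.176,.15,.022,(0,0,255)),(.592,-.176,.24,.034,(0,0,255))])
P=look((.4157,.204,.05),name='a10',w=66,k=6,rings=[(.4157,.204,.096,.034,(0,0,255)),(.4157,.204,.006,.022,(0,0,255))])
E
```

```text
t 16.88 tcp [ 0.5913 -0.1754  0.2246] gap 0.8 F [-0.1 -0.3 -1.1]
rotvec needed (tool,deg) [ 0.04 -0.09  0.02]
shift tool [1.754e-01 3.795e-01 1.000e-04]
top crop origin 360 180 scale 5
side crop origin 315 208 scale 5
top crop origin 215 266 scale 6
side crop origin 231 190 scale 6
```

View pics/a9.png

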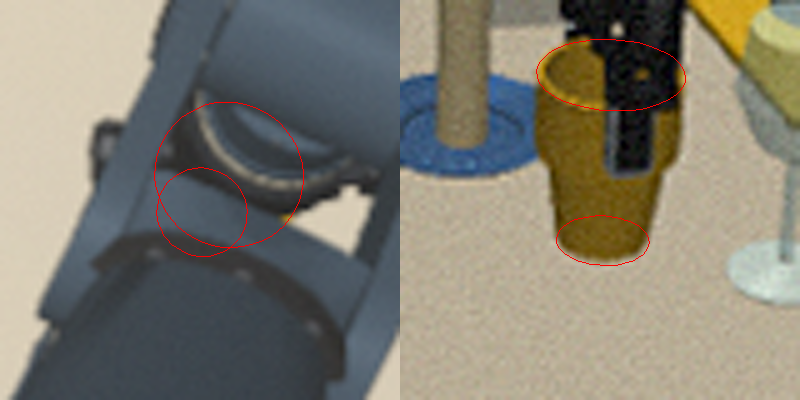

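View pics/a10.png

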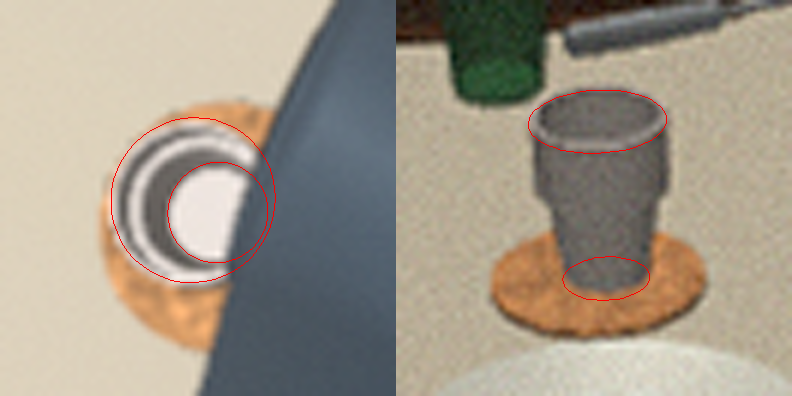

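Yellow A is held upright, and the white tumbler's fit is within about 2 mm. Carrying A over to it.

Call:
{"method": "play_rows", "body": {
  "steps": [
    [[0.01, 0.02, 0, 0, 0, 0], [0.018, 0.04, 0, 0, 0, 0], [0.021, 0.046, 0, 0, 0, 0], [0.021, 0.046, 0, 0, 0, 0], [0.021, 0.046, 0, 0, 0, 0], [0.021, 0.046, 0, 0, 0, 0], [0.021, 0.046, 0, 0, 0, 0], [0.021, 0.046, 0, 0, 0, 0], [0.016, 0.03, 0, 0, 0, 0], [0.006, 0.013, 0, 0, 0, 0]]
  ]
}}

```text
t: 18.32
tcp_pos: [0.4146, 0.2045, 0.2249]
tool_rot: [-0.001, 1.0, -0.0, -0.001]
force: [0.6, 0.2, -0.8]
finger_gap: 0.799
```

Call:
{"method": "play_rows", "body": {
  "steps": [
    [[0, 0, 0.015, 0, 0, 0], [0, 0, 0.015, 0, 0, 0], [0, 0, 0, 0, 0, 0], [0, 0, 0, 0, 0, 0]]
  ]
}}

```text
t: 18.82
tcp_pos: [0.4166, 0.2029, 0.1955]
tool_rot: [0.0, 1.0, -0.0, 0.0]
force: [0.4, 0.7, -1.2]
finger_gap: 0.796
```

```bash
python3 - <<'E'
from h import *
go((.416,.203,.195)); 
P=look((.416,.203,.1),name='b1',w=80,k=5,rings=[(.4157,.204,.096,.034,(0,0,255)),(.4157,.204,.006,.022,(0,0,255)),(.416,.203,.12,.022,(0,255,0))])
E
```

```text
t 18.82 tcp [0.4166 0.2029 0.1955] gap 0.796 F [ 0.4  0.7 -1.2]
rotvec needed (tool,deg) [-0.    0.03 -0.02]
shift tool [0.0006 0.0001 0.0005]
top crop origin 206 258 scale 5
side crop origin 224 168 scale 5
```

View pics/b1.png

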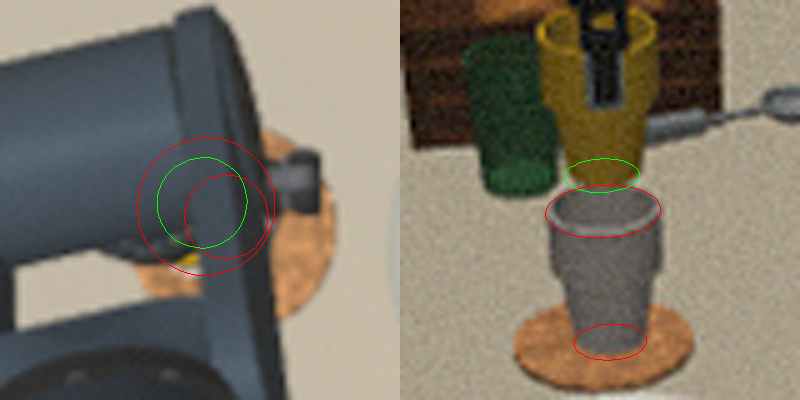

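In the side view both tumblers' axes line up: yellow foot column 605, white rim 606, with 5 px expected for the slant. Lowering in.

Call:
{"method": "play_rows", "body": {
  "steps": [
    [[0, 0, 0.01, 0, 0, 0], [0, 0, 0.015, 0, 0, 0], [0, 0, 0.015, 0, 0, 0], [0, 0, 0.01, 0, 0, 0], [0, 0, 0.005, 0, 0, 0], [0, 0, 0, 0, 0, 0]]
  ]
}}

```text
t: 19.68
tcp_pos: [0.4158, 0.2032, 0.1401]
tool_rot: [-0.0, 1.0, -0.0, -0.0]
force: [-0.6, 0.8, -0.9]
finger_gap: 0.804
```

Call:
{"method": "play_rows", "body": {
  "steps": [
    [[0, 0, 0.004, 0, 0, 0], [0, 0, 0.003, 0, 0, 0], [0, 0, 0, 0, 0, 0]]
  ]
}}

```text
t: 20.05
tcp_pos: [0.4157, 0.2032, 0.1332]
tool_rot: [-0.0, 1.0, -0.0, -0.0]
force: [0.0, 0.2, -1.5]
finger_gap: 0.798
```

Call:
{"method": "play_rows", "body": {
  "steps": [
    [[0, 0, 0.004, 0, 0, 0], [0, 0, 0.002, 0, 0, 0], [0, 0, 0, 0, 0, 0]]
  ]
}}

```text
t: 20.42
tcp_pos: [0.4157, 0.2032, 0.1271]
tool_rot: [-0.0, 1.0, -0.0, -0.0]
force: [0.2, 0.4, -1.3]
finger_gap: 0.798
```

```bash
python3 - <<'E'
from h import *
go((.416,.203,.1215)); 
P=look((.416,.203,.1),name='b2',w=80,k=5)
E
```

```text
t 20.43 tcp [0.4157 0.2032 0.1271] gap 0.798 F [ 0.2  0.4 -1.3]
rotvec needed (tool,deg) [-0.01 -0.03  0.02]
shift tool [-0.0003 -0.0002  0.0056]
top crop origin 206 258 scale 5
side crop origin 224 168 scale 5
```

View pics/b2.png

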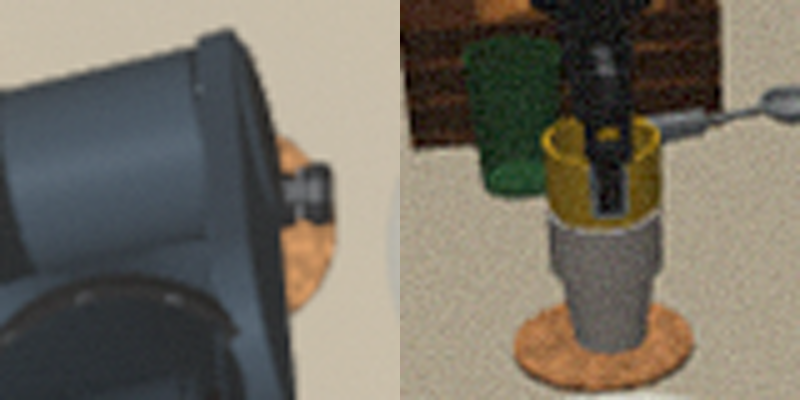

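About 5 mm to go and no contact force yet. Continuing gently.

Call:
{"method": "play_rows", "body": {
  "steps": [
    [[0, 0, 0.002, 0, 0, 0], [0, 0, 0.001, 0, 0, 0], [0, 0, 0, 0, 0, 0]]
  ]
}}

```text
t: 20.9
tcp_pos: [0.4158, 0.2033, 0.1242]
tool_rot: [-0.0, 1.0, 0.0, -0.0]
force: [-0.1, 0.2, -1.2]
finger_gap: 0.799
```

Call:
{"method": "play_rows", "body": {
  "steps": [
    [[0, 0, 0.0015, 0, 0, 0], [0, 0, 0, 0, 0, 0]]
  ]
}}

```text
t: 21.15
tcp_pos: [0.4158, 0.2033, 0.1227]
tool_rot: [-0.0, 1.0, 0.0, -0.0]
force: [1.1, 0.9, -2.2]
finger_gap: 0.797
```

Call:
{"method": "play_rows", "body": {
  "steps": [
    [[0, 0, 0.001, 0, 0, 0], [0, 0, 0, 0, 0, 0]]
  ]
}}

```text
t: 21.4
tcp_pos: [0.4158, 0.2033, 0.1218]
tool_rot: [-0.0, 1.0, 0.0, -0.0]
force: [0.3, 0.8, -1.1]
finger_gap: 0.797
```

Call:
{"method": "play_rows", "body": {
  "steps": [
    [[0, 0, 0.001, 0, 0, 0], [0, 0, 0, 0, 0, 0]]
  ]
}}

```text
t: 21.65
tcp_pos: [0.416, 0.2032, 0.1215]
tool_rot: [-0.0, 1.0, -0.0, 0.0]
force: [-0.5, -0.6, 5.4]
finger_gap: 0.798
```

Contact came at the predicted height (0.1215) with 5 N. Releasing and rising.

Call:
{"method": "play_rows", "body": {
  "steps": [
    [[0, 0, 0, 0, 0, 0], [0, 0, 0, 0, 0, 0], [0, 0, 0, 0, 0, 0], [0, 0, 0, 0, 0, 0]]
  ],
  "fingers": 1.0
}}

```text
t: 22.15
tcp_pos: [0.4158, 0.2032, 0.1207]
tool_rot: [-0.0, 1.0, -0.0, -0.0]
force: [-0.3, 0.3, -0.1]
finger_gap: 1.001
```

Call:
{"method": "play_rows", "body": {
  "steps": [
    [[0, 0, -0.005, 0, 0, 0], [0, 0, -0.015, 0, 0, 0], [0, 0, -0.035, 0, 0, 0], [0, 0, -0.05, 0, 0, 0], [0, -0.02, -0.03, 0, 0, 0], [0, -0.045, 0, 0, 0, 0], [0, -0.055, 0, 0, 0, 0], [0, -0.055, 0, 0, 0, 0], [0, -0.055, 0, 0, 0, 0], [0, -0.055, 0, 0, 0, 0]]
  ]
}}

```text
t: 23.4
tcp_pos: [0.4157, -0.0835, 0.2563]
tool_rot: [-0.0, 1.0, -0.0, 0.0]
force: [0.6, 1.3, -0.0]
finger_gap: 1.005
```

Call:
{"method": "play_rows", "body": {
  "steps": [
    [[0.002, -0.055, 0, 0, 0, 0], [0.002, -0.055, 0, 0, 0, 0], [0.002, -0.035, 0, 0, 0, 0], [0, -0.008, 0, 0, 0, 0], [0, 0, 0, 0, 0, 0], [0, 0, 0, 0, 0, 0]]
  ]
}}

```text
t: 24.15
tcp_pos: [0.4097, -0.2331, 0.2557]
tool_rot: [-0.001, 1.0, 0.001, -0.0]
force: [-1.3, 0.3, -0.3]
finger_gap: 0.998
```

```bash
python3 - <<'E'
from h import *
go((.4095,-.235,.0755)); 
P=look((.416,.203,.1),name='b3',w=80,k=5,rings=[(.416,.203,.136,.034,(0,0,255)),(.416,.203,.096,.034,(0,255,0))])
P=look((.4095,-.235,.1),name='b4',w=80,k=5,rings=[(.4095,-.235,.09,.034,(0,0,255)),(.4095,-.235,0,.022,(0,0,255))])
E
```

```text
t 24.15 tcp [ 0.4097 -0.2331  0.2557] gap 0.998 F [-1.3  0.3 -0.3]
rotvec needed (tool,deg) [ 0.07 -0.04  0.1 ]
shift tool [ 1.000e-04 -2.100e-03  1.802e-01]
top crop origin 206 258 scale 5
side crop origin 224 168 scale 5
top crop origin 384 257 scale 5
side crop origin 243 256 scale 5
```

View pics/b3.png

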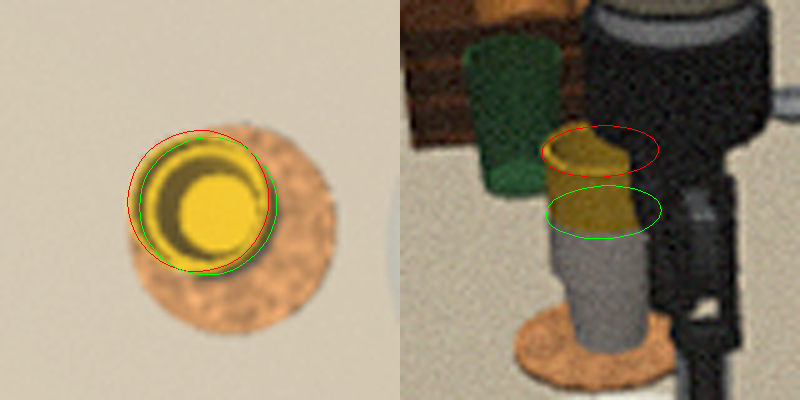

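View pics/b4.png

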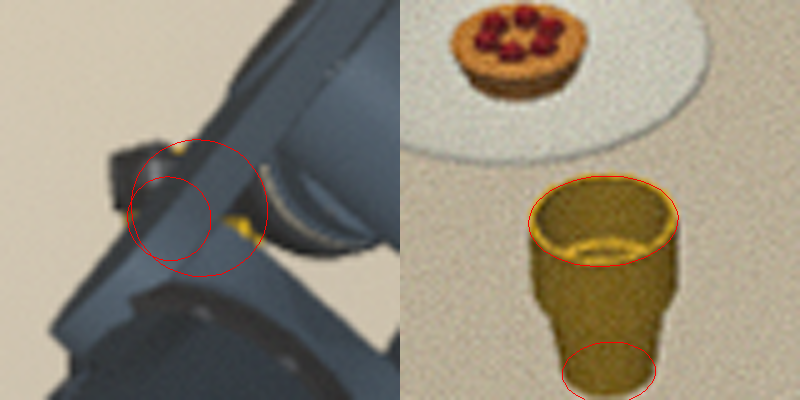

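A is nested upright: its collar meets the white rim at the green ring, and it sits concentric from above. B is at its estimate. Descending on B.

Call:
{"method": "play_rows", "body": {
  "steps": [
    [[0.0005, -0.002, 0.03, 0, 0, 0], [0, 0, 0.045, 0, 0, 0], [0, 0, 0.045, 0, 0, 0], [0, 0, 0.035, 0, 0, 0], [0, 0, 0.02, 0, 0, 0], [0, 0, 0.005, 0, 0, 0], [0, 0, 0, 0, 0, 0], [0, 0, 0, 0, 0, 0]]
  ]
}}

```text
t: 25.35
tcp_pos: [0.4101, -0.2371, 0.0767]
tool_rot: [-0.0, 1.0, -0.001, 0.001]
force: [-0.4, 0.2, 0.0]
finger_gap: 0.999
```

```bash
python3 - <<'E'
from h import *
go((.409,-.235,.0755)); 
P=look((.4095,-.235,.1),name='b5',w=80,k=5,rings=[(.4095,-.235,.09,.034,(0,0,255))])
E
```

```text
t 25.35 tcp [ 0.4101 -0.2371  0.0767] gap 0.999 F [-0.4  0.2  0. ]
rotvec needed (tool,deg) [-0.08  0.08  0.04]
shift tool [0.0011 0.0021 0.0012]
top crop origin 384 257 scale 5
side crop origin 243 256 scale 5
```

View pics/b5.png

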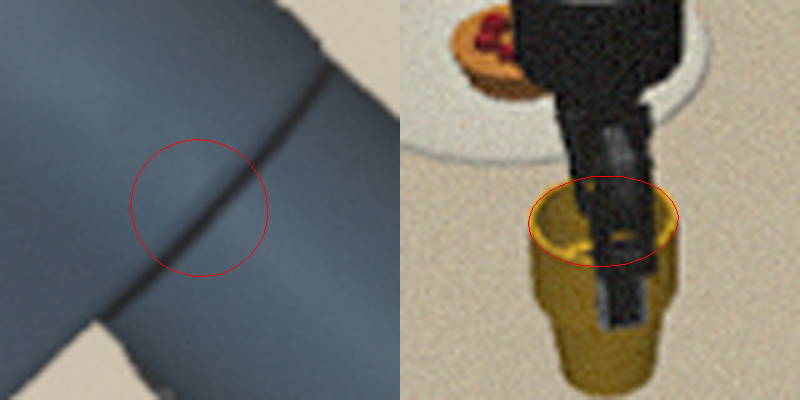

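```bash
python3 - <<'E'
from h import *
p=manip.snapshot("side")
for q in [(.41,-.237-.0525,.065),(.41,-.237+.0425,.065),(.41,-.237+.0425,.09),(.40,-.237+.0425,.09),(.41,-.237+.0425,.12),(.4095,-.201,.09)]: print(q,(proj(p,[q])[0]-[243,256])*5+[402,2])
E
python3 -c "
import cv2;a=cv2.imread('pics/b5.png')[80:360,480:720];cv2.imwrite('pics/b6.png',cv2.resize(a,None,fx=2,fy=2))"
```

```text
(0.41, -0.2895, 0.065) [623.26860069 337.77196351]
(0.41, -0.19449999999999998, 0.065) [593.41649195 211.02638176]
(0.41, -0.19449999999999998, 0.09) [591.73179668 168.22731571]
(0.4, -0.19449999999999998, 0.09) [570.52558868 170.65423937]
(0.41, -0.19449999999999998, 0.12) [589.66273443 115.66354741]
(0.4095, -0.201, 0.09) [592.60305753 176.40697042]
```

View pics/b6.png

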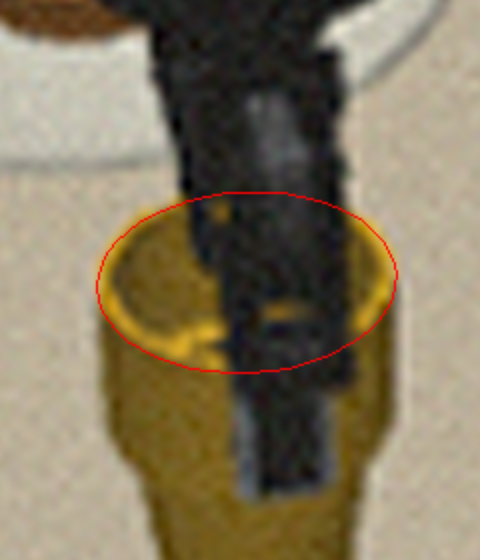

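Geometrically the far finger (inner face y ≈ −0.1945) is outside the far wall (−0.201). The dark part in the tumbler's mouth is probably the near finger's linkage. I'll close partway and check before gripping.

Call:
{"method": "play_rows", "body": {
  "steps": [
    [[0.0005, 0.001, 0, 0, 0, 0], [0, 0, 0, 0, 0, 0], [0, 0, 0, 0, 0, 0]]
  ],
  "fingers": 0.84
}}

```text
t: 25.88
tcp_pos: [0.409, -0.2357, 0.0759]
tool_rot: [-0.0, 1.0, -0.0, 0.0]
force: [-0.4, 0.7, -0.2]
finger_gap: 0.841
```

```bash
python3 - <<'E'
from h import *
go((.409,-.235,.0755)); 
P=look((.4095,-.235,.1),name='b7',w=60,k=6)
E
```

```text
t 25.88 tcp [ 0.409  -0.2357  0.0759] gap 0.841 F [-0.4  0.7 -0.2]
rotvec needed (tool,deg) [-0.    0.    0.03]
shift tool [0.     0.0007 0.0004]
top crop origin 394 267 scale 6
side crop origin 253 266 scale 6
```

View pics/b7.png

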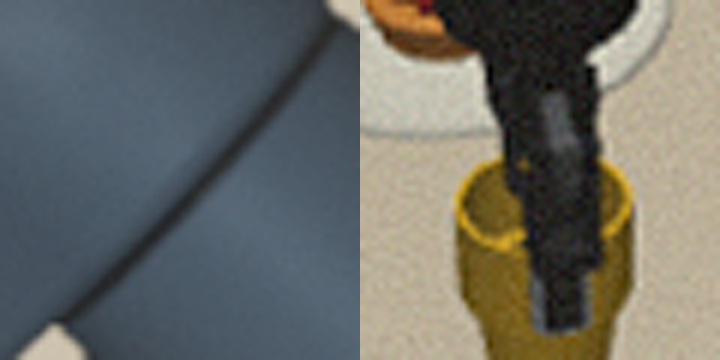

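The tumbler hasn't moved and there's no force. Gripping.

Call:
{"method": "play_rows", "body": {
  "steps": [
    [[0, 0, 0, 0, 0, 0], [0, 0, 0, 0, 0, 0], [0, 0, 0, 0, 0, 0], [0, 0, 0, 0, 0, 0]]
  ],
  "fingers": 0.7,
  "squeeze": 30
}}

```text
t: 26.48
tcp_pos: [0.409, -0.2356, 0.0761]
tool_rot: [-0.0, 1.0, 0.0, 0.0]
force: [-0.7, 1.9, 5.4]
finger_gap: 0.797
```

Gap 0.797, the same as for A, so both fingers are on the collar. Lifting.

Call:
{"method": "play_rows", "body": {
  "steps": [
    [[0, 0, 0, 0, 0, 0], [0, 0, -0.005, 0, 0, 0], [0, 0, -0.015, 0, 0, 0], [0, 0, -0.035, 0, 0, 0], [0, 0, -0.045, 0, 0, 0], [0, 0, -0.045, 0, 0, 0], [0, 0, -0.025, 0, 0, 0], [0, 0.01, -0.01, 0, 0, 0], [0, 0.03, 0, 0, 0, 0], [0, 0.04, 0, 0, 0, 0]]
  ],
  "fingers": 0
}}

```text
t: 27.72
tcp_pos: [0.4083, -0.1546, 0.255]
tool_rot: [0.001, 1.0, 0.001, -0.001]
force: [0.8, -0.8, -1.8]
finger_gap: 0.794
```

Call:
{"method": "play_rows", "body": {
  "steps": [
    [[0, 0.045, 0, 0, 0, 0], [0, 0.045, 0, 0, 0, 0], [0, 0.045, 0, 0, 0, 0], [0, 0.045, 0, 0, 0, 0], [-0.002, 0.045, 0, 0, 0, 0], [-0.002, 0.045, 0, 0, 0, 0], [-0.002, 0.045, 0, 0, 0, 0], [0, 0.03, 0, 0, 0, 0], [0, 0.0125, 0, 0, 0, 0], [0, 0, 0, 0, 0, 0]]
  ]
}}

```text
t: 28.98
tcp_pos: [0.4141, 0.2019, 0.2551]
tool_rot: [-0.001, 1.0, -0.0, -0.001]
force: [0.1, 0.2, -1.5]
finger_gap: 0.793
```

Call:
{"method": "play_rows", "body": {
  "steps": [
    [[0, 0, 0, 0, 0, 0], [0, 0, 0, 0, 0, 0]]
  ]
}}

```text
t: 29.22
tcp_pos: [0.4149, 0.2007, 0.2557]
tool_rot: [0.001, 1.0, -0.0, -0.0]
force: [0.9, 0.7, -0.8]
finger_gap: 0.789
```

```bash
python3 - <<'E'
from h import *
go((.416,.202,.1617)); 
P=look((.416,.203,.13),name='c1',w=80,k=5,rings=[(.416,.202,.17,.022,(0,255,0)),(.416,.202,.136,.034,(0,0,255))])
E
```

```text
t 29.23 tcp [0.4149 0.2007 0.2557] gap 0.789 F [ 0.9  0.7 -0.8]
rotvec needed (tool,deg) [-0.02 -0.02 -0.07]
shift tool [-0.0012  0.0013  0.094 ]
top crop origin 205 257 scale 5
side crop origin 223 159 scale 5
```

View pics/c1.png

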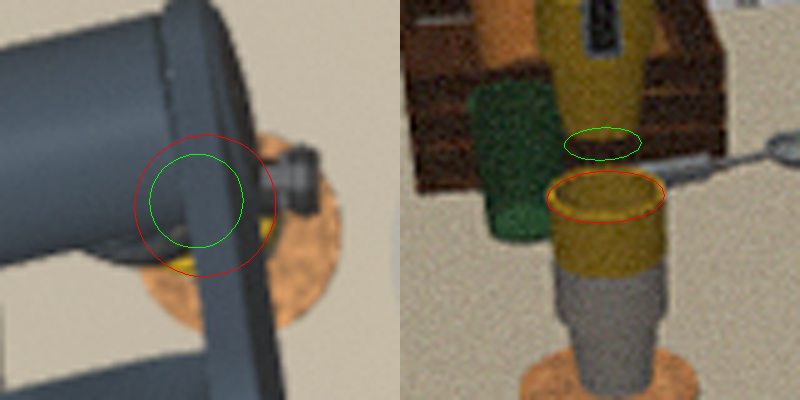

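The held tumbler's foot is about 1.5 mm low in x relative to A's rim (columns 600 and 605). I'll correct that and lower.

Call:
{"method": "play_rows", "body": {
  "steps": [
    [[-0.0015, 0.001, 0.01, 0, 0, 0], [0, 0, 0.015, 0, 0, 0], [0, 0, 0.015, 0, 0, 0], [0, 0, 0.015, 0, 0, 0], [0, 0, 0.01, 0, 0, 0], [0, 0, 0.005, 0, 0, 0], [0, 0, 0, 0, 0, 0]]
  ]
}}

```text
t: 30.2
tcp_pos: [0.4163, 0.2027, 0.1855]
tool_rot: [-0.0, 1.0, -0.0, -0.0]
force: [-0.2, -0.2, -1.0]
finger_gap: 0.796
```

Call:
{"method": "play_rows", "body": {
  "steps": [
    [[0, 0, 0.005, 0, 0, 0], [0, 0, 0.005, 0, 0, 0], [0, 0, 0.003, 0, 0, 0], [0, 0, 0, 0, 0, 0]]
  ]
}}

```text
t: 30.7
tcp_pos: [0.4162, 0.2027, 0.1726]
tool_rot: [-0.0, 1.0, -0.0, -0.0]
force: [-0.4, -0.5, -1.1]
finger_gap: 0.792
```

```bash
python3 - <<'E'
from h import *
go((.416,.202,.1617)); 
P=look((.416,.203,.13),name='c2',w=80,k=5)
E
```

```text
t 30.7 tcp [0.4162 0.2027 0.1726] gap 0.792 F [-0.4 -0.5 -1.1]
rotvec needed (tool,deg) [-0.01 -0.03  0.02]
shift tool [ 0.0002 -0.0007  0.0109]
top crop origin 205 257 scale 5
side crop origin 223 159 scale 5
```

View pics/c2.png

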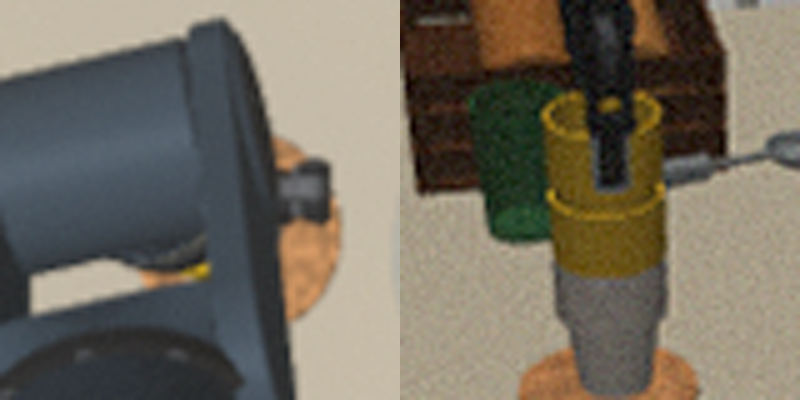

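It's going in aligned, with about 11 mm left and no contact force.

Call:
{"method": "play_rows", "body": {
  "steps": [
    [[0, 0, 0.003, 0, 0, 0], [0, 0, 0.003, 0, 0, 0], [0, 0, 0, 0, 0, 0]]
  ]
}}

```text
t: 31.18
tcp_pos: [0.4161, 0.2027, 0.1665]
tool_rot: [-0.0, 1.0, -0.0, -0.0]
force: [-0.3, -0.1, -1.3]
finger_gap: 0.795
```

Call:
{"method": "play_rows", "body": {
  "steps": [
    [[0, 0, 0.002, 0, 0, 0], [0, 0, 0.0015, 0, 0, 0], [0, 0, 0, 0, 0, 0]]
  ]
}}

```text
t: 31.55
tcp_pos: [0.4162, 0.2027, 0.1632]
tool_rot: [-0.0, 1.0, -0.0, -0.0]
force: [-0.4, 0.6, -0.9]
finger_gap: 0.794
```

Call:
{"method": "play_rows", "body": {
  "steps": [
    [[0, 0, 0.001, 0, 0, 0], [0, 0, 0, 0, 0, 0]]
  ]
}}

```text
t: 31.8
tcp_pos: [0.4164, 0.2028, 0.1623]
tool_rot: [-0.0, 1.0, 0.0, 0.0]
force: [-0.1, -0.2, -0.6]
finger_gap: 0.793
```

Call:
{"method": "play_rows", "body": {
  "steps": [
    [[0, 0, 0.001, 0, 0, 0], [0, 0, 0, 0, 0, 0]]
  ]
}}

```text
t: 32.05
tcp_pos: [0.4167, 0.2026, 0.162]
tool_rot: [-0.0, 1.0, -0.0, 0.0]
force: [-0.7, -0.4, 6.1]
finger_gap: 0.792
```

Contact at the predicted 0.162. Releasing, rising and moving clear.

Call:
{"method": "play_rows", "body": {
  "steps": [
    [[0, 0, 0, 0, 0, 0], [0, 0, 0, 0, 0, 0], [0, 0, 0, 0, 0, 0], [0, 0, 0, 0, 0, 0]]
  ],
  "fingers": 1.0
}}

```text
t: 32.55
tcp_pos: [0.4163, 0.2028, 0.1612]
tool_rot: [-0.0, 1.0, -0.0, -0.0]
force: [-0.2, -0.3, 0.5]
finger_gap: 1.001
```

Call:
{"method": "play_rows", "body": {
  "steps": [
    [[0, 0, -0.005, 0, 0, 0], [0, 0, -0.015, 0, 0, 0], [0, 0, -0.03, 0, 0, 0], [0, 0, -0.04, 0, 0, 0], [0, 0, -0.02, 0, 0, 0], [0, -0.03, 0, 0, 0, 0], [0, -0.05, 0, 0, 0, 0], [0, -0.05, 0, 0, 0, 0], [0, -0.05, 0, 0, 0, 0], [0, -0.05, 0, 0, 0, 0]]
  ]
}}

```text
t: 33.8
tcp_pos: [0.4163, -0.0288, 0.2718]
tool_rot: [-0.0, 1.0, -0.0, 0.0]
force: [0.2, 0.4, -0.3]
finger_gap: 1.001
```

Call:
{"method": "play_rows", "body": {
  "steps": [
    [[0, -0.05, 0, 0, 0, 0], [0, -0.05, 0, 0, 0, 0], [0, -0.05, 0, 0, 0, 0], [0, -0.03, 0, 0, 0, 0], [0, 0, 0, 0, 0, 0], [0, 0, 0, 0, 0, 0]]
  ]
}}

```text
t: 34.55
tcp_pos: [0.416, -0.2063, 0.2712]
tool_rot: [-0.0, 1.0, 0.001, -0.0]
force: [-0.1, 0.5, 1.0]
finger_gap: 1.001
```

```bash
python3 - <<'E'
from h import *
go()
P=look((.416,.203,.1),name='d1',w=80,k=5,rings=[(.416,.202,.176,.034,(0,0,255)),(.416,.202,.136,.034,(0,255,0)),(.416,.202,.096,.034,(255,0,0))])
for p,n in zip(P,("top","side")): cv2.imwrite(f"pics/{n}9.png",p["img"][:,:,::-1])
E
```

```text
t 34.55 tcp [ 0.416  -0.2063  0.2712] gap 1.001 F [-0.1  0.5  1. ]
rotvec needed (tool,deg) [ 0.07 -0.05  0.02]
top crop origin 206 258 scale 5
side crop origin 224 168 scale 5
```

View pics/d1.png

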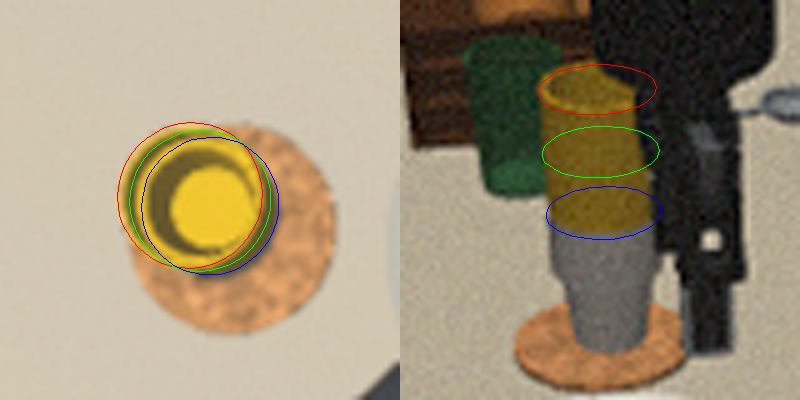

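View pics/side9.png

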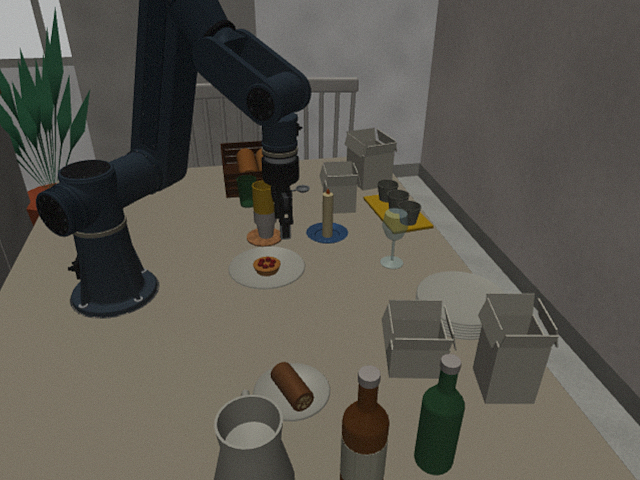

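View pics/top9.png

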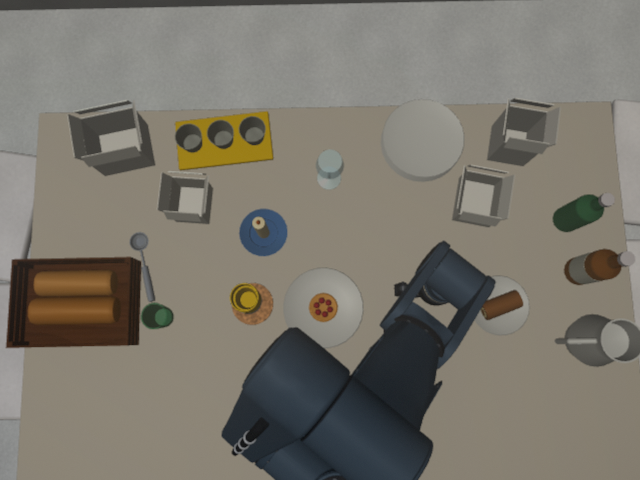

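The stack stands at (263,212) with its rim heights on the predicted rings. The candle is upright on the saucer at (327,215), and everything else is in place. Handing in.

```bash
python3 -c "
from station import manip
print(manip.sign_off())"
```

```text
the job is handed in; nothing more can be done
None
```

The job is done and handed in at about 34.6 s, well inside the 72 s limit.

- **Candle:** I lifted it out of the white tumbler first and stood it in the middle of the saucer, easing it down until it touched at about 12 N. From both cameras it looked upright and centred.
- **Yellow tumblers:** I nested the far one first, then the near one. Each touched within about 0.5 mm of the predicted resting height, at 5–6 N. In the final pictures the stack is upright on the coaster and its rims match the expected heights.
- **Other objects:** Nothing else on the table appears to have moved in the last top and side views.

The two cameras disagreed by about 2–5 mm on positions, so I used averages and finished each placing by contact force. In the last side picture the gripper hid the right edge of the stack. The top view showed the upper tumbler about 1–2 mm off the drawn ring, within the play and the calibration error.

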